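# Hang the filled basket on the pantry rack's pegs

### The job

Hang the black steel basket that has the carrying handle on the two pegs on the side of the white rack, with both eyes at its back threaded over the pegs, and let go so that it hangs there at rest. Keep the jar and the small tin inside it, and leave the low basket, the coffee tin and the cardboard box where they are.

Things in the scene. Friction and masses are not known exactly. Their poses are not given: they have to be found in the camera images.
- basket: Black slatted steel basket, open at the top, 90 mm (x) by 140 mm (y), walls 66 mm high, 3 mm thick, floor 4 mm; about 0.5 kg with its contents. Origin: centre of its underside, z up. At its back (+x) two closed upright eyes (rectangular loops of 5 mm thick bar, top of the loop at z = 127 mm) stand above the rear wall. A rigid arched handle spans it along y.
- handle (a point): Middle of the handle's level top bar: on the basket at x 0, y 0, z 142 mm. The bar runs along the basket's y, is 132 mm long, 10 mm thick (x) and 14 mm high; nothing is within 30 mm either side of it at this height.
- eye_left (a point): Centre of the opening of one eye, on the basket at x 47.5, y +50, z 105 mm. The opening is 28 mm wide (y) and 32 mm high (z), its axis along the basket's x.
- eye_right (a point): Centre of the opening of the other eye, on the basket at x 47.5, y -50, z 105 mm; same size.
- rack: Fixed white shelf organiser, 200 mm (x) by 260 mm (y), its panels 205 mm high, stock on top of its shelf up to 245 mm high but no nearer than 45 mm to the face with the pegs. Origin: at the foot of the middle of that upright face; the pegs stick out of it along the rack's -x. A basket hanging on the pegs has its x and y axes along the rack's x and y.
- peg_left (a point): Point on the axis of one dark steel peg, 16 mm out from the panel face (rack x -16, y +50, z 185 mm). The peg is 9 mm thick, runs level 32 mm out from the face, then turns up at 45 degrees for another 10 mm: its rounded tip ends 44 mm from the face, and its top lies 11.5 mm above the level part's axis.
- peg_right (a point): The same point of the other peg, at rack y -50 mm.
- spice_jar: Closed amber jar, 40 mm across, 58 mm high, standing in the basket. Origin: centre of its underside.
- small_tin: Closed steel tin, 48 mm across, 50 mm high, standing in the basket. Origin: centre of its underside.
- low_basket: Bystander: a like basket, 90 by 140 mm but only 43 mm high, empty, without handle or eyes. Origin: centre of its underside.
- coffee_tin: Bystander: round tin, 90 mm across, 110 mm high. Origin: centre of its underside.
- cracker_box: Bystander: cardboard box, 60 by 110 mm, 85 mm high. Origin: centre of its underside.

How it is judged:
By the outcome, as a careful person would: the job done as asked, in the order asked, and still so for the second after the job is handed in, with the robot touching nothing.
It also fails if it takes over 43 s, if anything falls off the work surface, if the arm or the gripper's body presses on something with over 40 N, if the wrist force passes 120 N, or if a joint passes its speed limit or range.

### The arm

A 6-joint arm with a two-finger parallel gripper is mounted at the origin on the work surface. World frame = base frame: x ahead of the robot, y to its left, z up, the work surface at z = 0. Lengths are in m, angles in rad, forces in N, time in s.
With the tool pointing down it reaches from about 0.25 to 0.775 m from the base axis. Payload 4 kg.
Tool frame: the origin (TCP) lies between the finger pads; the fingertips stand 14 mm ahead of it and the grasp point (between the pads) lies 5 mm behind it (robot.nose_length is the distance from the TCP to the fingertips, in m); z points along the fingers, y is the direction in which the jaws open and shut (so a half turn about z gives the same grasp; the last joint's range is limited). The gripper opens to 94 mm and grips with 3 to 60 N. Pads are 16 mm wide; open, the fingers measure 119 mm over their backs; the gripper's body (75 mm by 177 mm) begins 78 mm behind the grasp point.
Start: joints at [1.014, 0.087, 1.371, -0, 1.684, -0.103], TCP at [0.241, 0.494, 0.22] pointing down, gripper open.
Joint ranges: [-3.1, 3.1], [-0.76, 2.03], [0.27, 2.55], [-1.08, 4.22], [0.17, 2.65], [-2.57, 2.57]. Speed limits (rad/s): [2.79, 2.79, 3.14, 3.14, 3.14, 3.14].

### API

Orientations are given as [roll, pitch, yaw] about the fixed x, y, z axes, in that order (R = Rz(yaw) Ry(pitch) Rx(roll)).
In Python, from bench import robot, eyes, finder gives the robot as it stands.
- The arm moves only by the tool play_rows, never from a script. Its argument "rows" is a list of rows, each an object with "linear": the shift along the tool's x, y, z in cm, a list of three; "spin": the turn about the tool's z in degrees. A call has 1 to 12 rows; each row shifts and turns the commanded pose from where the row before left it, along the tool's axes as they then stand; what a row does not reach is not made up. A row lasts 1/12 s, in which the tool goes at most 41.7 mm and 7.16 degrees, less where a joint would pass 70% of its speed; a pose out of reach is approached as far as the arm can. A call with a gripper value outside its range is refused whole. "claw" is the finger opening in cm, from 0 to 9.4, set as the call begins (left out, the last holds). The fingers move at their own pace and stop on an object; the grip force is fixed at half the most. Time passes only in rows, so rows that do not move let the fingers close. It gives the time, the measured TCP pose, the force and the opening at its end, in the units of the state.
- robot.get_obs(): the state, without advancing time (a new reading comes with each control period).
- eyes.snapshot(name): name is "scene" or "top" or "wrist"; returns a dict with "frame" (384x512x3 uint8, red, green, blue), "fx", "fy", "cx", "cy" (pixels), "rvec" (rotation vector, rad) and "tvec" (3), from world to camera coordinates, as OpenCV has them; the wrist camera has in their place "mount" (4x4, takes a point from camera to tool coordinates, whose origin is the TCP and whose axes are the flange's). Camera axes: x right, y down, z forward; pixel columns grow to the right and rows downward; lengths in m; the calibration is good to about 2 mm. A picture is of the moment at which its call begins: read the wrist's pose just before it. There is no depth.
- robot.close_job(): hands the job in, once; it reports no verdict.
Trained networks look in a picture, given as the dict that the camera call returned (one of the last four; its "shot" number tells which), for a name from the list of things; names that differ only in an ending like _2 or _b are one class to them, and where a whole thing is asked for, a point or a joint stands for the part that bears it (a point fixed in the world has none). Each returns a list of dicts, best first, with "conf" (0 to 1); they miss things now and then, are a little off and sometimes report something else, mostly with a low value. They report only what shows in the picture. A call takes as long as a camera call.
- finder.silhouettes(picture, name): "pixels" (384x512 bool, what is visible of it) and "box" ([centre column, centre row, width, height] in pixels, round what is visible of it).
The state is a dict: "time": time; "joint_positions": joint angles; "qvel": joint speeds; "joint_torque": joint torques, N m; "tool_pos": TCP position; "ee_rot": TCP orientation; "wrist_force": force on the tool from outside, world axes, zero at the start; "wrist_torque": the same for the moment, N m; "width": finger opening in m.
Only numpy, scipy, OpenCV 4.12 (cv2) and the standard library are available. Lean on these libraries where they do the work, as an engineer would, in place of code of your own. Each camera call takes 0.05 s, during which the arm holds its last target. There are 200 camera calls.

## Working session

There is one attempt and no reset: what is moved stays moved. The work goes in short steps, Python scripts to look and compute and a tool call to move; the robot and the scene stay as the last step left them, time stands still between calls to the robot, and variables do not carry over. Pictures are saved under pics/ and viewed, about 8 in all and at most 12, crops included, and the job is handed in when it is done.

Besides the shell and the picture viewer there is one more tool, called after "Emit:" as name(argument=value, ...) on one line, values as JSON. play_rows: Moves the arm, as the interface text tells. Its arguments: {"type":"object","properties":{"rows":{"type":"array"},"claw":{"type":"number"}},"required":["rows"]}

```bash
mkdir -p pics; ls
python3 - <<'E'
from bench import robot, eyes, finder
import cv2,numpy as np,pickle
o=robot.get_obs(); print(o)
for n in ("scene","top"):
    s=eyes.snapshot(n); cv2.imwrite(f"pics/{n}0.png",s["frame"][:,:,::-1])
    pickle.dump(s,open(f"{n}0.pkl","wb"))
    print({k:v for k,v in s.items() if k!="frame"})
    for t in ("basket","rack","handle","eye_left","peg_left","low_basket"):
        try:
            for r in finder.silhouettes(s,t)[:3]: print(n,t,round(r["conf"],2),np.round(r["box"],1))
        except Exception as e: print(n,t,e)
a=[cv2.imread(f"pics/{n}0.png") for n in("scene","top")]
E
```

```text
pics
{'time': 0.0, 'joint_positions': array([ 1.01389680e+00,  8.79492563e-02,  1.37222870e+00, -2.47604203e-06,
        1.68361739e+00, -1.03102533e-01]), 'qvel': array([-0.0009166 , -0.00041005,  0.00030937, -0.00150986,  0.00035316,
        0.00065773]), 'joint_torque': array([-1.41374428e-03, -3.40179920e+01, -3.02428830e+01,  7.19175115e-02,
        3.29849054e-02, -1.48652425e-04]), 'tool_pos': array([0.24084034, 0.49388838, 0.21832027]), 'ee_rot': array([-3.13940141e+00, -2.24252701e-04,  2.68779513e+00]), 'wrist_force': array([-1.40781011, -0.04573611, -0.84940868]), 'wrist_torque': array([-0.01309651, -0.03967823, -0.05490325]), 'width': 0.09379936410555843}
{'fx': 371.3484587548277, 'fy': 371.3484587548277, 'cx': 248.99976921872002, 'cy': 187.33948299130176, 'rvec': array([ 1.86635124,  1.20937623, -0.65816296]), 'tvec': array([-0.22942182, -0.18785942,  1.26401259]), 'shot': 1}
scene basket 0.87 [325.4 166.8  63.1  78. ]
scene basket 0.2 [314.3 169.5  16.2  20.4]
scene rack 0.56 [ 78.8 254.9 157.5 224.1]
scene handle 0.75 [325.6 165.6  65.5  79.1]
scene eye_left 0.98 [326.9 167.9  63.   77.4]
scene peg_left 0.84 [ 81.  254.8 155.1 222.6]
scene low_basket 0.83 [262.8 211.9  44.7  54.1]
{'fx': 440.61057185434896, 'fy': 440.61057185434896, 'cx': 248.97174703459783, 'cy': 186.67098423838758, 'rvec': array([ 2.15136982, -2.15217863,  0.19644876]), 'tvec': array([-0.00598421,  0.62443699,  1.03971728]), 'shot': 2}
top basket 0.72 [143.1 244.5  48.2  68.7]
top basket 0.71 [404.  199.7 136.4 128.6]
top rack 0.67 [406.  197.9 140.8 133.8]
top handle 0.64 [144.6 245.7  53.4  68.4]
top handle 0.32 [140.4 229.6  24.5  16.5]
top eye_left 0.56 [141.6 247.2  51.6  67.5]
top peg_left 0.61 [402.7 198.4 133.8 133.4]
top low_basket 0.85 [227.3 223.1  53.2  62.1]
```

View pics/scene0.png

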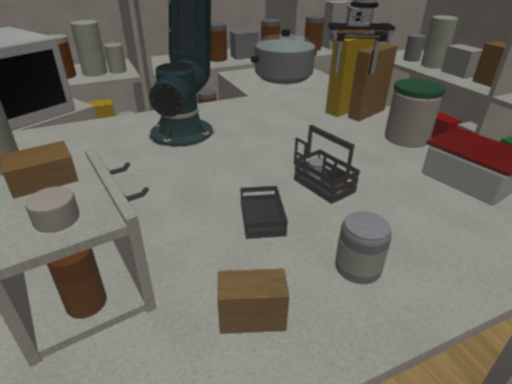

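View pics/top0.png

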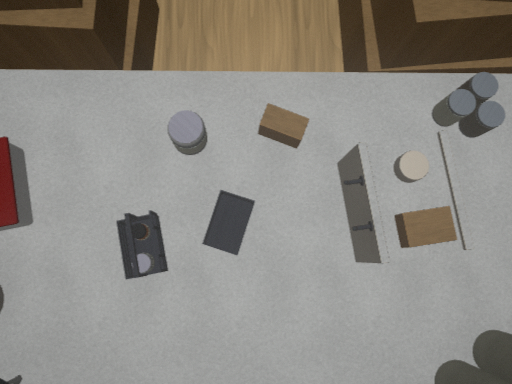

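The scene view shows the basket with its handle at about (325,165), low basket (263,212), box (252,300), coffee tin (363,246) and pegs at (120,168) and (137,193). In the top view the basket is at (143,245) and the pegs at (355,182) and (363,227). I'll zoom in for a fit.

Run:
```python
import cv2,numpy as np,pickle
def crop(n,x,y,w,h,k=4):
    im=cv2.imread(f"pics/{n}0.png")[y:y+h,x:x+w]; im=cv2.resize(im,None,fx=k,fy=k,interpolation=cv2.INTER_CUBIC)
    im=cv2.convertScaleAbs(im,alpha=1.5,beta=15)
    for i in range(0,w,10):
        cv2.line(im,(i*k,0),(i*k,5 if (x+i)%50 else 14),(0,0,255),1)
    for i in range(0,h,10): cv2.line(im,(0,i*k),(5 if (y+i)%50 else 14,i*k),(0,0,255),1)
    cv2.putText(im,f"{n} {x},{y}",(20,20),0,.45,(0,0,255),1); return im
a=crop("top",100,195,100,100,4);b=crop("top",330,130,100,150,4)[:, :400]
c=crop("scene",280,115,100,100,4);
d=crop("scene",75,130,100,100,4)[:, :]
# layout 800x600: top row
im=np.zeros((600,800,3),np.uint8)
r=lambda q,s:cv2.resize(q,s)
im=np.vstack([np.hstack([a,c])[:, :],])
cv2.imwrite("pics/c1.png",im)
im2=np.hstack([b,np.vstack([d,np.zeros((200,400,3),np.uint8)])]);cv2.imwrite("pics/c2.png",im2)
for n in("scene","top"):
    s=pickle.load(open(f"{n}0.pkl","rb"));R=cv2.Rodrigues(s["rvec"])[0];print(n,-R.T@s["tvec"])
```

```text
scene [ 1.15498673 -0.26348912  0.53125558]
top [0.45494428 0.02186208 1.12406278]
```

View pics/c1.png

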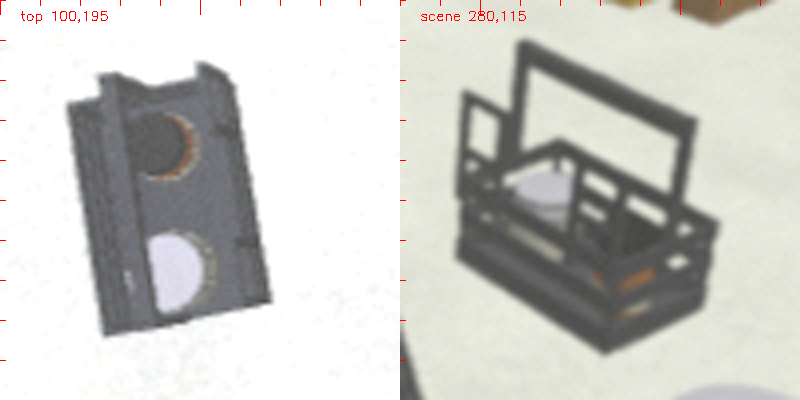

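View pics/c2.png

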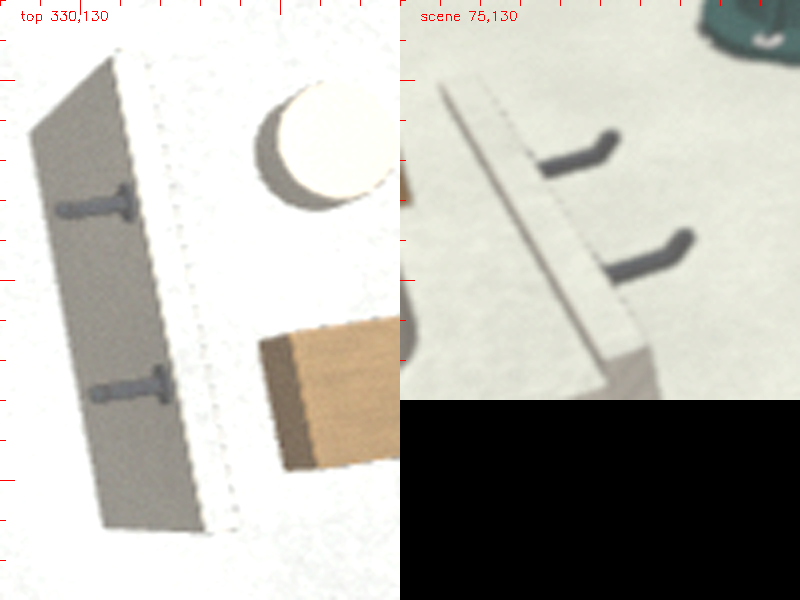

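The basket's eyes face the rack side (image right in the top view), and its yaw is about that of the rack. I'll fit both poses from the corner pixels and check each with an overlay.

```bash
cat > h.py <<'E'
import cv2,numpy as np,pickle
from scipy.optimize import least_squares
def proj(s,P):
    return cv2.projectPoints(np.asarray(P,float).reshape(-1,3),s["rvec"],s["tvec"],np.array([[s["fx"],0,s["cx"]],[0,s["fy"],s["cy"]],[0,0,1]]),None)[0].reshape(-1,2)
def T(p,P):
    c,s=np.cos(p[2]),np.sin(p[2]); P=np.asarray(P,float).reshape(-1,3)/1000
    return P@np.array([[c,s,0],[-s,c,0],[0,0,1]])+[p[0],p[1],p[3] if len(p)>3 else 0]
def fit(obs,p0):  # obs: list of (snap, model pts, pixels)
    f=lambda p:np.concatenate([(proj(s,T(p,m))-np.array(u)).ravel() for s,m,u in obs])
    return least_squares(f,p0,loss="soft_l1")
def loop(x,y,z,w,h): return [[x,y-w,z-h],[x,y+w,z-h],[x,y+w,z+h],[x,y-w,z+h],[x,y-w,z-h]]
BASK=[[[x,y,z] for x,y in((-45,-70),(45,-70),(45,70),(-45,70),(-45,-70))] for z in(0,66)]+[loop(47.5,50,105,14,16),loop(47.5,-50,105,14,16),[[0,-66,66],[0,-66,142],[0,66,142],[0,66,66]]]
RACK=[[[0,-130,0],[0,-130,205],[0,130,205],[0,130,0],[0,-130,0]]]+[[[0,y,185],[-32,y,185],[-39,y,192]] for y in(50,-50)]
def draw(im,s,p,W,col,k,x,y):
    for w in W: cv2.polylines(im,[np.round((proj(s,T(p,w))+.5-[x,y])*k*16).astype(int)],False,col,1,cv2.LINE_AA,4)
E
python3 - <<'E'
from h import *
S=pickle.load(open("scene0.pkl","rb"));Tp=pickle.load(open("top0.pkl","rb"))
b=fit([(Tp,[[-45,-70,66],[-45,70,66],[45,-70,0]],[[125.7,278.7],[116.8,220.8],[168,270.5]]),
 (S,[[45,-70,0],[45,70,0],[-45,70,0],[0,-66,149],[0,66,149]],[[295,179.3],[331.3,203],[355.8,191.3],[310.5,125.5],[354,145]])],[.35,.27,-1.57])
r=fit([(Tp,[[0,130,205],[0,-130,205],[0,130,0],[0,-130,0],[-39.1,50,192],[-39.1,-50,192]],[[359.2,143],[381.2,263],[337.5,163],[355.7,261.2],[346.3,182.3],[354.7,228.5]]),
 (S,[[-39.1,50,192],[-39.1,-50,192]],[[146.2,189.2],[128,164.5]])],[.4,-.25,-1.57])
for q in(b,r): print(q.x,"\n",np.round(q.fun.reshape(-1,2),1))
json=np.savez("pose0.npz",b=b.x,r=r.x)
def crop(n,s,x,y,w,h,k=4):
    im=cv2.resize(s["frame"][y:y+h,x:x+w,::-1],None,fx=k,fy=k,interpolation=cv2.INTER_CUBIC);im=cv2.convertScaleAbs(im,alpha=1.4,beta=15)
    draw(im,s,b.x,BASK,(0,0,255),k,x,y);draw(im,s,r.x,RACK,(0,160,0),k,x,y);return im
k=3
A=np.hstack([crop("t",Tp,105,200,100,100,k),crop("s",S,280,110,100,100,k)]);B=np.hstack([crop("t",Tp,325,135,100,100,k),crop("s",S,75,130,100,100,k)])
cv2.imwrite("pics/ov.png",np.vstack([A,B]))
E
```

```text
[ 0.48072628  0.25340552 -1.36451384] 
 [[-0.   0.2]
 [-0.9 -0.5]
 [ 0.1 -0.6]
 [-1.6 -0. ]
 [ 0.1  0.5]
 [ 0.1  0.3]
 [ 0.9 -0.8]
 [-2.5 -1.6]]
[ 0.56819826 -0.25754061 -1.42931235] 
 [[-0.6 -0.5]
 [ 0.   0.3]
 [-0.2 -0.6]
 [-0.6  0.8]
 [-0.4 -0.2]
 [-0.5 -0.4]
 [-1.4 -0.1]
 [-1.2 -0.4]]
```

View pics/ov.png

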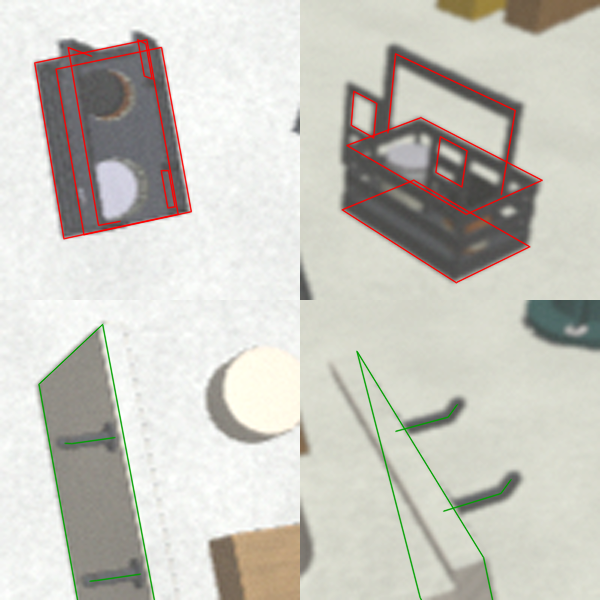

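The fit is good to about 1–2 px. Both yaws agree with the overlays: basket (0.481, 0.253, -1.365) and rack (0.568, -0.258, -1.429). I'll spin first, then go over the handle.

Emit:
play_rows(rows=[{"linear": [0, 0, -0.5], "spin": -6.3}, {"linear": [0, 0, -0.5], "spin": -6.3}, {"linear": [0, 0, -0.5], "spin": -6.3}, {"linear": [0, 0, -0.5], "spin": -6.3}, {"linear": [0, 0, -0.5], "spin": -6.3}, {"linear": [0, 0, -0.5], "spin": -6.3}], claw=6)

```text
time: 1.2
tool_pos: [0.2411, 0.4943, 0.2498]
ee_rot: [3.141, 0.0, -2.93]
wrist_force: [0.6, -0.0, -0.1]
width: 0.0605
```

Emit:
play_rows(rows=[{"linear": [-1.55, -2.37, 0], "spin": 0}, {"linear": [-1.55, -2.37, 0], "spin": 0}, {"linear": [-1.55, -2.37, 0], "spin": 0}, {"linear": [-1.55, -2.37, 0], "spin": 0}, {"linear": [-1.55, -2.37, 0], "spin": 0}, {"linear": [-1.55, -2.37, 0], "spin": 0}, {"linear": [-1.55, -2.37, 0], "spin": 0}, {"linear": [-1.55, -2.37, 0], "spin": 0}, {"linear": [-1.55, -2.37, 0], "spin": 0}, {"linear": [-1.55, -2.37, 0], "spin": 0}, {"linear": [-1.55, -2.37, 0], "spin": 0}, {"linear": [-1.55, -2.37, 0], "spin": 0}])

```text
time: 2.2
tool_pos: [0.4822, 0.2529, 0.2497]
ee_rot: [3.141, 0.0, -2.936]
wrist_force: [0.3, -0.2, -0.1]
width: 0.06
```

Emit:
play_rows(rows=[{"linear": [0, 0, 0], "spin": 0}, {"linear": [0, 0, 0], "spin": 0}, {"linear": [0, 0, 0], "spin": 0}, {"linear": [0, 0, 0], "spin": 0}])

```text
time: 2.53
tool_pos: [0.4807, 0.2548, 0.2497]
ee_rot: [3.141, 0.0, -2.934]
wrist_force: [-1.1, 0.5, 0.1]
width: 0.0599
```

```bash
cat >> h.py <<'E'
def wsnap(robot,eyes):
    from scipy.spatial.transform import Rotation as Ro
    o=robot.get_obs();s=dict(eyes.snapshot("wrist"))
    M=np.eye(4);M[:3,:3]=Ro.from_euler("xyz",o["ee_rot"]).as_matrix();M[:3,3]=o["tool_pos"]
    C=np.linalg.inv(M@np.array(s["mount"]));s["rvec"]=cv2.Rodrigues(C[:3,:3])[0];s["tvec"]=C[:3,3];return o,s
E
python3 - <<'E'
from h import *
from bench import robot,eyes
o,s=wsnap(robot,eyes);print(o["time"],o["tool_pos"],o["ee_rot"],o["width"],o["joint_positions"],o["wrist_force"])
p=np.load("pose0.npz")["b"]
im=s["frame"][:,:,::-1].copy();draw(im,s,p,BASK,(0,0,255),1,0,0);cv2.imwrite("pics/w1.png",im);pickle.dump(s,open("w1.pkl","wb"))
d=T(p,[[0,0,142]])[0]-o["tool_pos"];y=o["ee_rot"][2];print("tool dxyz",d[0]*np.cos(y)+d[1]*np.sin(y),d[0]*np.sin(y)-d[1]*np.cos(y),-d[2]+.005)
E
```

```text
2.5333 [0.4806785  0.2547953  0.24965385] [ 3.14105178e+00  5.54541357e-05 -2.93434715e+00] 0.05991389911902956 [ 3.82864935e-01  6.99169782e-02  1.32994370e+00  5.30581390e-04
  1.74158285e+00 -1.39508669e+00] [-1.0834707   0.52230715  0.11067357]
tool dxyz 0.00023921535317661174 -0.0013698745061534263 0.11265384834211076
```

View pics/w1.png

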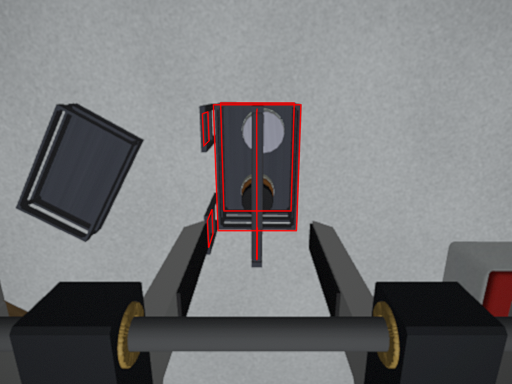

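The wrist view shows the handle bar centred between the open fingers at column 257, with the model overlay on it to about 1 px and the yaw aligned. I'll descend, close and lift a little.

Emit:
play_rows(rows=[{"linear": [0, -0.13, 1.5], "spin": 0}, {"linear": [0, 0, 1.5], "spin": 0}, {"linear": [0, 0, 1.5], "spin": 0}, {"linear": [0, 0, 1.5], "spin": 0}, {"linear": [0, 0, 1.5], "spin": 0}, {"linear": [0, 0, 1.5], "spin": 0}, {"linear": [0, 0, 1.2], "spin": 0}, {"linear": [0, 0, 1.07], "spin": 0}, {"linear": [0, 0, 0], "spin": 0}, {"linear": [0, 0, 0], "spin": 0}, {"linear": [0, 0, 0], "spin": 0}])

```text
time: 3.5
tool_pos: [0.482, 0.2531, 0.1377]
ee_rot: [3.141, 0.002, -2.935]
wrist_force: [-0.3, 0.6, 0.7]
width: 0.0604
```

Emit:
play_rows(rows=[{"linear": [0, 0, 0], "spin": 0}, {"linear": [0, 0, 0], "spin": 0}, {"linear": [0, 0, 0], "spin": 0}, {"linear": [0, 0, 0], "spin": 0}, {"linear": [0, 0, 0], "spin": 0}, {"linear": [0, 0, 0], "spin": 0}, {"linear": [0, 0, 0], "spin": 0}, {"linear": [0, 0, 0], "spin": 0}], claw=0)

```text
time: 4.17
tool_pos: [0.4816, 0.2529, 0.1368]
ee_rot: [3.141, 0.0, -2.936]
wrist_force: [-0.7, 1.6, 1.6]
width: 0.0099
```

Emit:
play_rows(rows=[{"linear": [0, 0, -0.5], "spin": 0}, {"linear": [0, 0, -1], "spin": 0}, {"linear": [0, 0, -1], "spin": 0}, {"linear": [0, 0, -1.3], "spin": 0}, {"linear": [0, 0, -1.5], "spin": 0}, {"linear": [0, 0, -1.5], "spin": 0}, {"linear": [0, 0, -1.5], "spin": 0}, {"linear": [0, 0, -1.2], "spin": 0}, {"linear": [0, 0, -0.5], "spin": 0}, {"linear": [0, 0, 0], "spin": 0}, {"linear": [0, 0, 0], "spin": 0}, {"linear": [0, 0, 0], "spin": 0}])

```text
time: 5.17
tool_pos: [0.4811, 0.2525, 0.2355]
ee_rot: [-3.141, -0.002, -2.936]
wrist_force: [-0.4, 0.3, -5.1]
width: 0.0095
```

Emit:
play_rows(rows=[{"linear": [0, -0.8, 0], "spin": 0}, {"linear": [0, -1.6, 0], "spin": 0}, {"linear": [0.1, -2.2, 0], "spin": 0}, {"linear": [0.1, -2.2, 0], "spin": 0}, {"linear": [0.1, -2.2, 0], "spin": 0}, {"linear": [0.1, -2.2, 0], "spin": 0}, {"linear": [0.1, -2.2, 0], "spin": 0}, {"linear": [0.1, -2.2, 0], "spin": 0}, {"linear": [0.1, -2.2, 0], "spin": 0}, {"linear": [0.1, -2.2, 0], "spin": 0}, {"linear": [0, -2.2, 0], "spin": 0}, {"linear": [0, -2.2, 0], "spin": 0}])

```text
time: 6.17
tool_pos: [0.5232, 0.0106, 0.2358]
ee_rot: [3.141, -0.002, -2.936]
wrist_force: [0.9, 0.1, -5.8]
width: 0.0095
```

Emit:
play_rows(rows=[{"linear": [0, -2.2, 0], "spin": 0}, {"linear": [0, -2.2, 0], "spin": 0}, {"linear": [0.1, -2.2, 0], "spin": 0}, {"linear": [0, -2.2, 0], "spin": 0}, {"linear": [0, -2, 0], "spin": 0}, {"linear": [0, -1, 0], "spin": 0}, {"linear": [0, -0.5, 0], "spin": 1.2}, {"linear": [0, 0, 0], "spin": 1.3}, {"linear": [0, 0, 0], "spin": 1.2}, {"linear": [0, 0, 0], "spin": 0}, {"linear": [0, 0, 0], "spin": 0}, {"linear": [0, 0, 0], "spin": 0}])

```text
time: 7.17
tool_pos: [0.5478, -0.1074, 0.237]
ee_rot: [3.141, 0.0, -2.999]
wrist_force: [0.7, 0.7, -5.1]
width: 0.0098
```

Run:
```python
from h import *
from bench import robot,eyes,finder
o,w=wsnap(robot,eyes);print(o["time"],o["tool_pos"],o["ee_rot"],o["width"],o["joint_positions"],o["wrist_force"],o["wrist_torque"])
S=eyes.snapshot("scene");Tp=eyes.snapshot("top")
z=np.load("pose0.npz");r=z["r"];t=o["tool_pos"]
yb=o["ee_rot"][2]+np.pi/2  # basket x = -tool y
p=np.array([t[0],t[1],yb,t[2]+.005-.142]);print("basket pred",p)
d=p[:2]-r[:2];c,s=np.cos(r[2]),np.sin(r[2]);print("in rack frame",d[0]*c+d[1]*s,-d[0]*s+d[1]*c,"dyaw",p[2]-r[2])
np.savez("pose1.npz",p=p,o=t)
def crop(S,x,y,wd,h,k):
    im=cv2.convertScaleAbs(cv2.resize(S["frame"][y:y+h,x:x+wd,::-1],None,fx=k,fy=k,interpolation=cv2.INTER_CUBIC),alpha=1.4,beta=15)
    draw(im,S,p,BASK,(0,0,255),k,x,y);draw(im,S,r,RACK,(0,160,0),k,x,y);return im
u=proj(S,T(p,[0,0,80]))[0].astype(int);print(u,proj(Tp,T(p,[0,0,80])))
cv2.imwrite("pics/a1.png",np.hstack([crop(S,90,90,160,180,3)[:, :480],cv2.resize(crop(w,0,0,512,384,1),(320,240)) if 0 else crop(w,100,0,320,540,1)[:, :320][:384] if 0 else cv2.copyMakeBorder(crop(w,90,0,320,384,1),0,156,0,0,cv2.BORDER_CONSTANT)]))
for n,s in(("s1",S),("t1",Tp),("w2",w)): pickle.dump(s,open(n+".pkl","wb"))
```

```text
7.1667 [ 0.54780823 -0.10744952  0.23695058] [ 3.14142067e+00  3.06519567e-04 -2.99882876e+00] 0.009772045971487483 [-2.95422149e-01  1.02837731e-01  1.31945549e+00  2.88958782e-04
  1.71909484e+00 -2.00893967e+00] [ 0.73530554  0.68473411 -5.07276649] [ 0.04816202 -0.00349874  0.05397891]
basket pred [ 0.54780823 -0.10744952 -1.42803244  0.09995058]
in rack frame -0.1514666010009128 0.00097842249786401 dyaw 0.0012799167906463182
[194 165] [[297.55106841 212.39583632]]
```

View pics/a1.png

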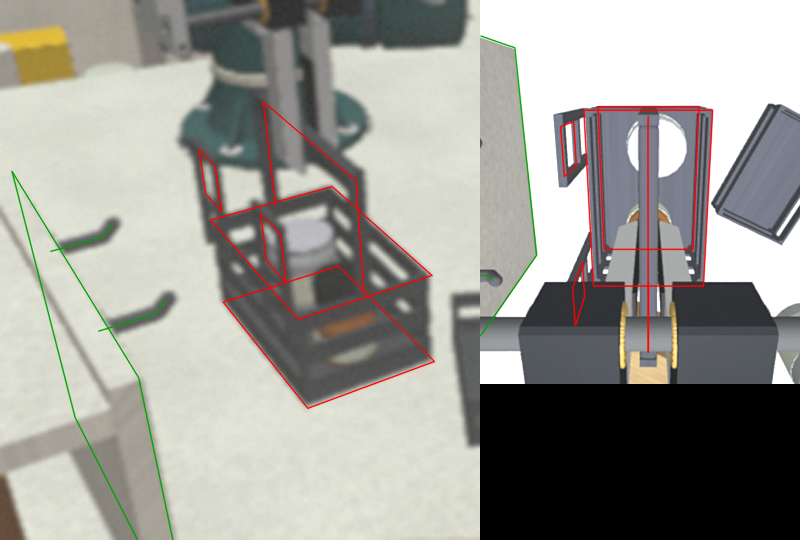

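The scene overlay shows the basket within about 2 px of where the held-pose model puts it, and the wrist view agrees. I'll move to just short of the peg tips at insertion height and compare the eyes with the pegs directly.

Emit:
play_rows(rows=[{"linear": [0.1, -0.5, 0.3], "spin": 0}, {"linear": [0, -0.8, 0.3], "spin": 0}, {"linear": [0, -0.8, 0.3], "spin": 0}, {"linear": [0, -0.8, 0.3], "spin": 0}, {"linear": [0, -0.8, 0.3], "spin": 0}, {"linear": [0, -0.8, 0.15], "spin": 0}, {"linear": [0, -0.4, 0], "spin": 0}, {"linear": [0, 0, 0], "spin": 0}, {"linear": [0, 0, 0], "spin": 0}, {"linear": [0, 0, 0], "spin": 0}, {"linear": [0, 0, 0], "spin": 0}])

```text
time: 8.23
tool_pos: [0.5539, -0.1567, 0.2206]
ee_rot: [3.142, 0.001, -3.0]
wrist_force: [-0.9, -0.2, -5.1]
width: 0.0094
```

```bash
cat > look.py <<'E'
from h import *
import sys
from bench import robot,eyes,finder
o,w=wsnap(robot,eyes);print(o["time"],o["tool_pos"],o["ee_rot"],o["width"],o["wrist_force"],o["wrist_torque"])
S=eyes.snapshot("scene");Tp=eyes.snapshot("top")
z=np.load("pose0.npz");r=z["r"];t=o["tool_pos"]
yb=o["ee_rot"][2]+np.pi/2
p=np.array([t[0],t[1],yb,t[2]+.005-.142]);print("basket pred",p)
d=p[:2]-r[:2];c,s=np.cos(r[2]),np.sin(r[2]);print("in rack frame",d[0]*c+d[1]*s,-d[0]*s+d[1]*c,"dyaw",p[2]-r[2])
def crop(S,x,y,wd,h,k,dr=True):
    im=cv2.convertScaleAbs(cv2.resize(S["frame"][y:y+h,x:x+wd,::-1],None,fx=k,fy=k,interpolation=cv2.INTER_CUBIC),alpha=1.4,beta=15)
    if dr: draw(im,S,p,BASK,(0,0,255),k,x,y);draw(im,S,r,RACK,(0,160,0),k,x,y)
    return im
a=crop(S,90,115,100,100,4,False);b=crop(Tp,300,150,100,120,4,False)[:400]
c=crop(S,90,115,100,50,4);d=crop(Tp,300,160,100,100,4)
im=np.vstack([np.hstack([a,b]),np.hstack([crop(S,90,115,100,100,2),crop(Tp,300,150,100,100,2),crop(w,56,0,400,200,1)])])
cv2.imwrite(f"pics/{sys.argv[1]}.png",im)
E
python3 look.py b1
```

```text
8.2333 [ 0.55385741 -0.15666464  0.22058703] [ 3.14151431e+00  5.29551418e-04 -2.99974003e+00] 0.009442440192367795 [-0.92080382 -0.24463096 -5.1469599 ] [ 0.08838204 -0.01334208 -0.02359776]
basket pred [ 0.55385741 -0.15666464 -1.4289437   0.08358703]
in rack frame -0.10189023169461311 2.721253348087968e-05 dyaw 0.00036865331710833615
```

View pics/b1.png

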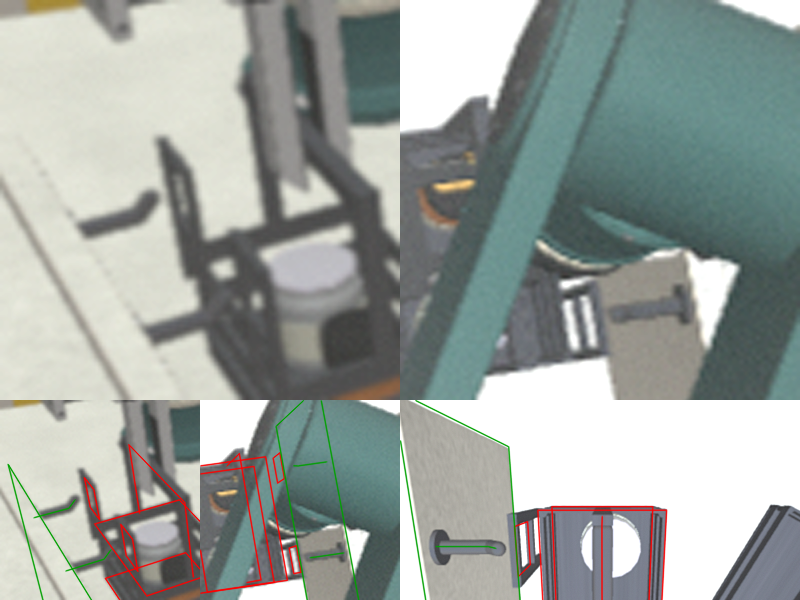

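In the wrist view the right eye (opening about columns 520–540, rows 515–575) is centred on the peg tip at row 548. The top view agrees sideways and the scene view agrees in height, so I'll insert.

Emit:
play_rows(rows=[{"linear": [0, -0.3, 0], "spin": 0}, {"linear": [0, -0.4, 0], "spin": 0}, {"linear": [0, -0.4, 0], "spin": 0}, {"linear": [0, -0.4, 0], "spin": 0}, {"linear": [0, -0.4, 0], "spin": 0}, {"linear": [0, -0.3, 0], "spin": 0}, {"linear": [0, 0, 0], "spin": 0}, {"linear": [0, 0, 0], "spin": 0}])

```text
time: 9.05
tool_pos: [0.5568, -0.179, 0.2202]
ee_rot: [3.141, -0.0, -3.001]
wrist_force: [1.0, 0.3, -5.4]
width: 0.01
```

Emit:
play_rows(rows=[{"linear": [0, -0.3, 0], "spin": 0}, {"linear": [0, -0.4, 0], "spin": 0}, {"linear": [0, -0.4, 0], "spin": 0}, {"linear": [0, -0.4, 0], "spin": 0}, {"linear": [0, -0.4, 0], "spin": 0}, {"linear": [0, -0.3, 0], "spin": 0}, {"linear": [0, 0, 0], "spin": 0}, {"linear": [0, 0, 0], "spin": 0}])

```text
time: 9.72
tool_pos: [0.5599, -0.2008, 0.2202]
ee_rot: [3.141, -0.0, -3.001]
wrist_force: [0.7, 0.5, -4.8]
width: 0.0099
```

```bash
python3 look.py b2
```

```text
9.7167 [ 0.55993271 -0.20076361  0.22017508] [ 3.14121139e+00 -7.80006910e-05 -3.00059767e+00] 0.009892751052392354 [ 0.6955802   0.52834621 -4.80848571] [0.0419999  0.02705783 0.02999264]
basket pred [ 0.55993271 -0.20076361 -1.42980135  0.08317508]
in rack frame -0.057375216515143865 -0.00017669846289832848 dyaw -0.0004889925871331968
```

View pics/b2.png

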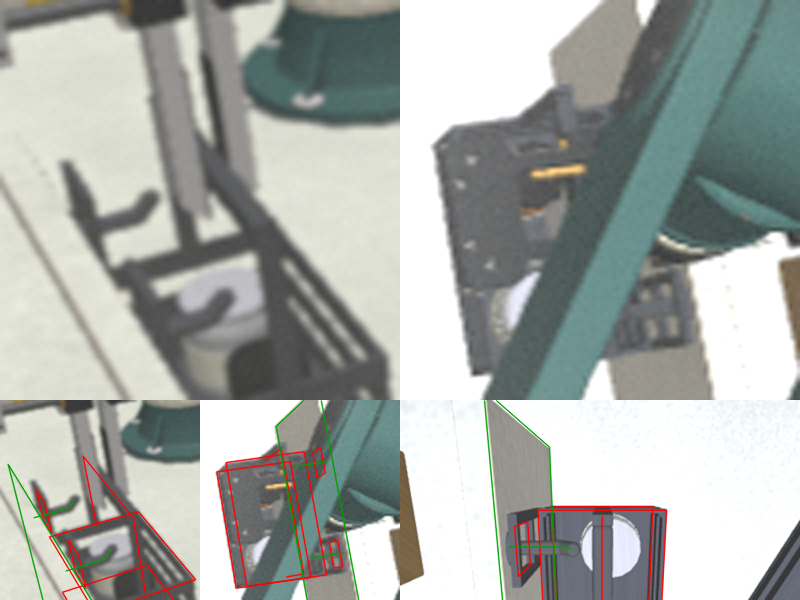

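Both eyes are over their pegs: the far peg passes through the loop at (100,210), the near peg's tip shows at (230,300) inside the near loop, and there is no side force. I'll advance 4 mm more and lower onto the pegs.

Emit:
play_rows(rows=[{"linear": [0, -0.2, 0], "spin": 0}, {"linear": [0, -0.2, 0], "spin": 0}, {"linear": [0, 0, 0.2], "spin": 0}, {"linear": [0, 0, 0.2], "spin": 0}, {"linear": [0, 0, 0.2], "spin": 0}, {"linear": [0, 0, 0.2], "spin": 0}, {"linear": [0, 0, 0.2], "spin": 0}, {"linear": [0, 0, 0.2], "spin": 0}, {"linear": [0, 0, 0], "spin": 0}, {"linear": [0, 0, 0], "spin": 0}])

```text
time: 10.7
tool_pos: [0.5604, -0.2045, 0.208]
ee_rot: [3.141, -0.0, -3.0]
wrist_force: [0.5, -0.1, -4.8]
width: 0.0097
```

Emit:
play_rows(rows=[{"linear": [0, 0, 0.1], "spin": 0}, {"linear": [0, 0, 0.1], "spin": 0}, {"linear": [0, 0, 0], "spin": 0}, {"linear": [0, 0, 0], "spin": 0}])

```text
time: 11.03
tool_pos: [0.5605, -0.2045, 0.2062]
ee_rot: [3.141, -0.0, -3.0]
wrist_force: [0.3, 0.3, -4.4]
width: 0.0096
```

Emit:
play_rows(rows=[{"linear": [0, 0, 0.1], "spin": 0}, {"linear": [0, 0, 0], "spin": 0}, {"linear": [0, 0, 0], "spin": 0}])

```text
time: 11.28
tool_pos: [0.5605, -0.2045, 0.2052]
ee_rot: [3.141, -0.0, -3.0]
wrist_force: [0.1, -0.6, -5.6]
width: 0.0095
```

Emit:
play_rows(rows=[{"linear": [0, 0, 0.1], "spin": 0}, {"linear": [0, 0, 0], "spin": 0}, {"linear": [0, 0, 0], "spin": 0}])

```text
time: 11.53
tool_pos: [0.5606, -0.2045, 0.2049]
ee_rot: [-3.141, 0.001, -3.0]
wrist_force: [-0.5, 0.8, -1.2]
width: 0.0095
```

The pegs are now carrying the weight. I'll open a little, let it settle, then open more.

Emit:
play_rows(rows=[{"linear": [0, 0, 0], "spin": 0}, {"linear": [0, 0, 0], "spin": 0}, {"linear": [0, 0, 0], "spin": 0}, {"linear": [0, 0, 0], "spin": 0}, {"linear": [0, 0, 0], "spin": 0}, {"linear": [0, 0, 0], "spin": 0}], claw=1.5)

```text
time: 12.03
tool_pos: [0.5607, -0.2047, 0.2046]
ee_rot: [-3.141, 0.001, -3.0]
wrist_force: [0.6, -0.1, -0.7]
width: 0.015
```

Emit:
play_rows(rows=[{"linear": [0, 0, 0], "spin": 0}, {"linear": [0, 0, 0], "spin": 0}, {"linear": [0, 0, 0], "spin": 0}, {"linear": [0, 0, 0], "spin": 0}, {"linear": [0, 0, 0], "spin": 0}, {"linear": [0, 0, 0], "spin": 0}], claw=4.5)

```text
time: 12.53
tool_pos: [0.5605, -0.2045, 0.2042]
ee_rot: [3.142, 0.0, -3.0]
wrist_force: [0.5, -0.1, 0.5]
width: 0.0447
```

```bash
python3 look.py b3
```

```text
12.5333 [ 0.56051829 -0.20454738  0.20424774] [ 3.14151081e+00  1.04338774e-05 -3.00024490e+00] 0.044742635031825406 [ 0.50541655 -0.14182084  0.46508531] [-0.00652739  0.01562535  0.01386463]
basket pred [ 0.56051829 -0.20454738 -1.42944858  0.06724774]
in rack frame -0.05354667524328371 -0.0001305248806714324 dyaw -0.0001362221186416157
```

View pics/b3.png

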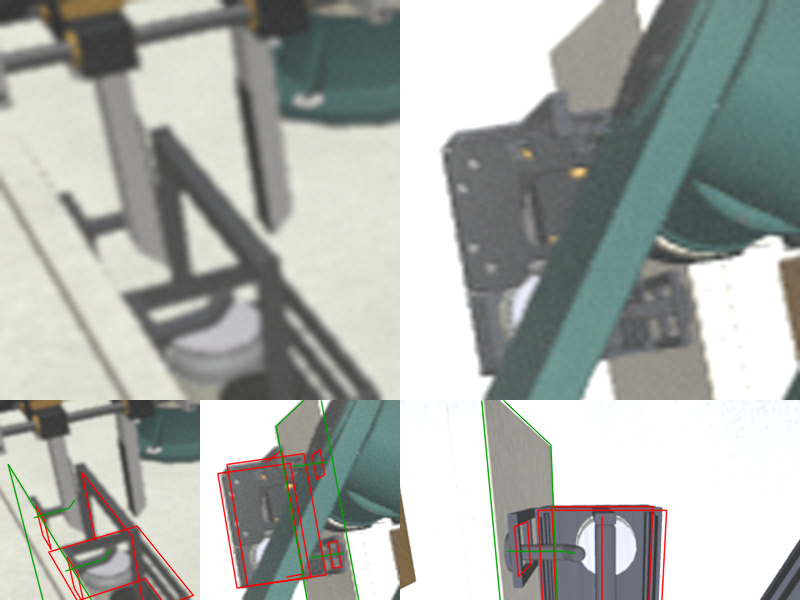

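It hangs with the handle free between the fingers and the force near zero. I'll retreat straight up and then away.

Emit:
play_rows(rows=[{"linear": [0, 0, -0.5], "spin": 0}, {"linear": [0, 0, -1], "spin": 0}, {"linear": [0, 0, -1.5], "spin": 0}, {"linear": [0, 0, -1.5], "spin": 0}, {"linear": [0, 0, -1.5], "spin": 0}, {"linear": [0, 0, -1.5], "spin": 0}, {"linear": [0, 0, -1.5], "spin": 0}, {"linear": [0, 0, -1.5], "spin": 0}, {"linear": [0, 0, -1], "spin": 0}, {"linear": [0, 0, -0.5], "spin": 0}])

```text
time: 13.52
tool_pos: [0.561, -0.2048, 0.3272]
ee_rot: [-3.139, 0.004, -3.0]
wrist_force: [-0.1, 0.7, 0.1]
width: 0.0453
```

Emit:
play_rows(rows=[{"linear": [0, 1.5, 0], "spin": 0}, {"linear": [0.5, 2.5, 0], "spin": 0}, {"linear": [1, 2.5, 0], "spin": 0}, {"linear": [1, 2.5, 0], "spin": 0}, {"linear": [1, 2.5, 0], "spin": 0}, {"linear": [1, 2.5, 0], "spin": 0}, {"linear": [1, 2.5, 0], "spin": 0}, {"linear": [1, 2.5, 0], "spin": 0}, {"linear": [1, 1.5, 0], "spin": 0}, {"linear": [0.5, 1, 0], "spin": 0}, {"linear": [0, 0, 0], "spin": 0}, {"linear": [0, 0, 0], "spin": 0}])

```text
time: 14.52
tool_pos: [0.4509, -0.0026, 0.324]
ee_rot: [-3.141, 0.0, -2.999]
wrist_force: [-0.2, -1.0, -0.1]
width: 0.0447
```

```bash
sed -i 's/wsnap(robot,eyes);print/wsnap(robot,eyes);print/' look.py
python3 - <<'E'
from h import *
from bench import robot,eyes
o=robot.get_obs();print(o["time"],o["tool_pos"],o["wrist_force"])
S0=pickle.load(open("scene0.pkl","rb"));S=eyes.snapshot("scene");Tp=eyes.snapshot("top")
g=lambda F:cv2.resize(F[:,:,::-1],None,fx=1,fy=1)
c=lambda F,x,y,w,h,k:cv2.convertScaleAbs(cv2.resize(F[y:y+h,x:x+w,::-1],None,fx=k,fy=k,interpolation=cv2.INTER_CUBIC),alpha=1.3,beta=10)
a=np.hstack([c(S["frame"],80,120,100,100,4),c(Tp["frame"],310,140,100,100,4)])
b=np.hstack([cv2.resize(g(S["frame"]),(266,200)),cv2.resize(g(Tp["frame"]),(266,200)),cv2.resize(cv2.absdiff(g(S["frame"]),g(S0["frame"]))*2,(268,200))])
cv2.imwrite("pics/f.png",np.vstack([a,b]))
E
```

```text
14.5167 [ 0.45085712 -0.00258959  0.32395632] [-0.21914133 -1.02031043 -0.13610968]
```

View pics/f.png

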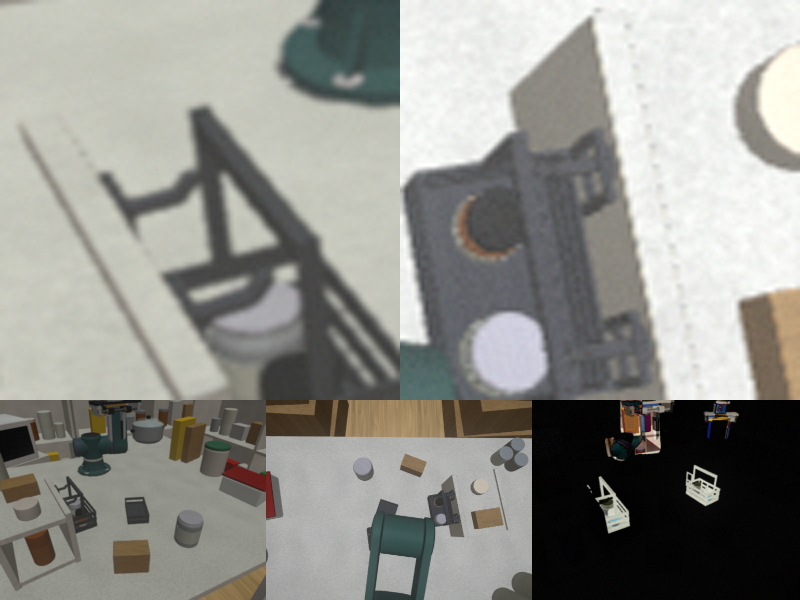

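The basket hangs on both pegs with the jar and tin inside, and the difference image shows none of the bystanders moved. One stillness check, then I'll hand in.

Emit:
play_rows(rows=[{"linear": [0, 0, 0], "spin": 0}, {"linear": [0, 0, 0], "spin": 0}, {"linear": [0, 0, 0], "spin": 0}, {"linear": [0, 0, 0], "spin": 0}, {"linear": [0, 0, 0], "spin": 0}, {"linear": [0, 0, 0], "spin": 0}])

```text
time: 15.12
tool_pos: [0.4511, -0.0031, 0.3242]
ee_rot: [3.141, -0.0, -3.001]
wrist_force: [0.0, -0.7, -0.4]
width: 0.0452
```

Run:
```python
from h import *
from bench import robot,eyes
a=eyes.snapshot("scene")["frame"].astype(int)
for i in range(8): b=eyes.snapshot("scene")["frame"].astype(int)
d=np.abs(a-b)[120:260,60:200].max(-1);print("rack area diff max/mean",d.max(),d.mean(),"elsewhere",np.abs(a-b)[200:].mean())
print(robot.close_job(),robot.get_obs()["time"])
```

```text
rack area diff max/mean 5 1.2722448979591836 elsewhere 0.7624122509057971
the job is handed in; nothing more can be done
the job is handed in; nothing more can be done
```

The basket is hanging on both rack pegs, and the job was handed in at about 15.5 s of the 43 s allowed. I gripped it by the handle, threaded both eyes over the pegs, lowered it until they carried the weight, then let go and backed away.

- **Hanging and contents:** the last pictures show both eyes on their pegs, with the jar and tin still standing inside.
- **Bystanders:** a before-and-after difference picture shows no change at the low basket, coffee tin or cardboard box.
- **At rest:** frames 0.4 s apart show only image noise at the rack, with the arm well clear. The difference was at most 5 grey levels.
- **Forces:** every wrist-force reading stayed under about 6 N, and no force built up during insertion.

No check failed. The only mismatch was in the camera overlays, which were 1–2 pixels off the fitted poses, well inside the clearance of the eyes.

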